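# Turn the spice carousel and load the free red pocket

## Robot

A 6-joint arm with a two-finger parallel gripper is mounted at the origin on a cart in front of the work surface, level with it; the furniture and walls round the work are solid. World frame = base frame: x ahead of the robot, y to its left, z up, the work surface at z = 0. Lengths are in m, angles in degrees, forces in N, time in s.
With the tool pointing down it reaches from about 0.375 to 0.9 m from the base axis. Payload 3.1 kg.
Tool frame: the origin (TCP) lies at the very end of the fingers, on their centre line; the grasp point (between the pads) lies 19 mm behind it; z points along the fingers, y is the line along which they close (so a half turn about z gives the same grasp; the last joint's range is limited). The gripper opens to 87 mm and grips with 3 to 60 N. Pads are 19 mm wide; open, the fingers measure 117 mm over their backs; the gripper's body (75 mm by 190 mm) begins 51 mm behind the grasp point.
Start: joints at [56.637, 30.224, 82.088, -0, 67.689, -10.227], TCP at [0.246, 0.575, 0.223] pointing down, gripper open.
Joint ranges: [-176.69, 176.69], [-43.24, 126.21], [12.49, 139.97], [-82, 262], [0, 151.66], [-163.58, 163.58]. Speed limits (degrees/s): [159.86, 159.86, 180, 180, 180, 180].

## Interface

Orientations are given as a 3x3 rotation matrix whose columns are the frame's x, y, z axes.
In Python, from rig import bot gives the robot as it stands.
- The arm moves only by the tool move_arm, never from a script. Its argument "increments" is a list of rows, each an object with "xyz": the shift along the tool's x, y, z in mm, a list of three; "roll": the turn about the tool's z in rad; "grip": the opening in per cent of the stroke, from 0 (shut) to 100 (fully open). A call has 1 to 5 rows; each row shifts and turns the commanded pose from where the row before left it, along the tool's axes as they then stand; what a row does not reach is not made up. A row lasts 1/12 s, in which the tool goes at most 41.7 mm and 7.16 degrees, less where a joint would pass 70% of its speed; a pose out of reach is approached as far as the arm can. A call is refused whole if a number of a shift passes 41.7 or a number of a turn 0.125, either way. A call with a gripper value outside its range is refused whole. The fingers move at their own pace and stop on an object; the grip force is fixed at half the most. Time passes only in rows, so rows that do not move let the fingers close. It gives the time, the measured TCP pose, the force, the opening and the grip force at its end, in the units of the state.
- bot.read_state(): the state, without advancing time (a new reading comes with each control period).
- bot.capture(name): name is "side" or "top" or "wrist"; returns (picture, depth): 420x560x3 uint8, red, green, blue; 420x560 float32, m along the optical axis (not along the pixel's ray), 0 where there is no reading.
- bot.camera_model(name): a dict with "intrinsics" (3x3 intrinsics, pixels), "rvec" (rotation vector, rad) and "tvec" (3), from world to camera coordinates, as OpenCV has them; the wrist camera has in their place "tool_from_camera" (4x4, takes a point from camera to tool coordinates, whose origin is the TCP and whose axes are the flange's). Camera axes: x right, y down, z forward; pixel columns grow to the right and rows downward; lengths in m; the calibration is good to about 2 mm. The wrist camera is an equidistant fisheye: a pixel r from the principal point sees the ray r / f radians off the axis. A picture is of the moment at which its call begins: read the wrist's pose just before it. camera_model takes no time and is no camera call.
- bot.hand_in(): hands the job in; it is judged then, once.
Trained networks look in the newest picture that a camera, given by its name, has taken for a name from the list of things; names that differ only in an ending like _2 or _b are one class to them, and where a whole thing is asked for, a point or a joint stands for the part that bears it (a point fixed in the world has none). Each returns a list of dicts, best first, with "conf" (0 to 1); they miss things now and then, are a little off and sometimes report something else, mostly with a low value. They report only what shows in the picture. A call takes as long as a camera call. They do not tell look-alikes from the thing itself.
- bot.spot_in(label, camera): "at" ([x, y, z] in m, in the coordinates of the camera as it stood for that picture, good to about 4 mm: the middle of the surface that is visible of it).
- bot.trace(label, camera): "mask" (420x560 bool, what is visible of it).
The state is a dict: "time_s": time; "joint_positions": joint angles; "qvel": joint speeds; "tau": joint torques, N m; "position": TCP position; "tcp_rot": TCP orientation; "force": force on the tool from outside, world axes, zero at the start; "moment": the same for the moment, N m; "opening": opening from 0.0 (shut) to 1.0 (fully open); "grasp_force": force on a finger pad.
Only numpy, scipy, OpenCV 4.12 (cv2) and the standard library are available. Lean on these libraries where they do the work, as an engineer would, in place of code of your own. Each camera call takes 0.05 s, during which the arm holds its last target. There are 200 camera calls.

## Task

Turn the spice carousel by its black knob until the red pocket points at the small red mark on the foot, in the middle of the gap in the steel rail. Then stand the spice jar with the beige label and the tan-topped lid upright in that red pocket and let go, leaving the carousel turned that way and the two other jars on the worktop where they are.

Things in the scene. Friction and masses are not known exactly. Their poses are not given: they have to be found in the camera images.
- turntable (a joint): Turning disc of the fixed carousel, rad: 0 when the red pocket points at the red mark (tab on the foot, 12 mm wide, middle of the rail gap), growing counterclockwise seen from above; starts at 0.6 to 1.3. Vertical axis, slight friction (0.06 N m), stays where left. Foot 236 mm across; steel rail 38 mm high, 121 mm from the axis, round back and sides, with a 90 degree gap towards the robot.
- knob (a point): Grip point, on the disc's axis, of the black bar knob, 154 mm above the worktop. Bar 40 mm long along the point's y, 14 mm thick along x, from 134 to 170 mm above the worktop: pinch from above, fingers closing along x. Turns with the disc; z up, -x points to the red pocket. The disc carries two jars fixed to it (tops 124 mm above the worktop).
- red_pocket (a point): Centre of the floor of the empty red pocket on the disc, 19 mm above the worktop, 78 mm from the axis; turns with the disc. A red ring 10 mm high, 54 mm across inside at the bottom, 62 mm at the top. Three more pockets, white, follow at 90 degree steps: two hold jars, the empty white one is not to be used.
- jar_beige: The spice jar to load: clear round jar with a beige label and a dark lid with a tan top, 41 mm in diameter, 105 mm high, 0.11 kg, standing on the worktop left of the carousel (an extractor hood hangs over the hob farther left and back). Origin at the centre of its underside, z up along the jar.
- jar_dark1: Bystander: a jar of the same size with a dark blue label and a dark lid, standing in a row (centres 70 mm or more apart, running away from the robot) with the beige one. Origin as for the beige jar.
- jar_dark2: Bystander: the second jar with a dark blue label and dark lid, the same in every way.
Things that resemble listed ones, but are neither listed nor needed, are in the scene too. What is shaped like the jar_beige but yellow is not meant.

How it is judged (in metres and radians):
On the way:
1. the red pocket is turned to the red mark (within 12 degrees) and at rest, while the beige jar is still away from the carousel's pocket (100 mm or more) (value of joint turntable between -0.21 and 0.21 rad and velocity of joint turntable between -0.1 and 0.1 rad/s and horizontal distance between jar_beige and red_pocket above 0.1 m), for 0.2 s.
At the end, for the whole second after the job is handed in: The red pocket points at the red mark within 12 degrees; the beige jar stands in it upright (within 7 degrees), on its floor (within 5 mm) and within 12 mm of its centre, at rest; the two dark jars stand upright within 30 mm of where they were (value of joint turntable between -0.21 and 0.21 rad and horizontal distance between jar_beige and red_pocket below 0.012 m and z of jar_beige in the frame of red_pocket between -0.005 and 0.005 m and angle between each of jar_beige, jar_dark1, jar_dark2's own z axis and vertical below 0.12 rad and linear speed of jar_beige below 0.02 m/s and distance of each of jar_dark1, jar_dark2 from where it was at the start of the episode below 0.03 m); the robot touches nothing.
It fails at once if a dark-labelled jar is lifted or knocked away (more than 60 mm) (distance of any of jar_dark1, jar_dark2 from where it was at the start of the episode above 0.06 m).
It also fails if it takes over 48 s, if anything falls off the work surface, if the arm or the gripper's body presses on something with over 40 N, if the wrist force passes 120 N, or if a joint passes its speed limit or range.

## Working session

There is one attempt and no reset: what is moved stays moved. The work goes in short steps, Python scripts to look and compute and a tool call to move; the robot and the scene stay as the last step left them, time stands still between calls to the robot, and variables do not carry over. Pictures are saved under pics/ and viewed, at most 10 in all, crops included, and the job is handed in when it is done.

Besides the shell and the picture viewer there is one more tool, called after "Call:" as name(argument=value, ...) on one line, values as JSON. move_arm: Moves the arm, as the interface text tells. Its arguments: {"type":"object","properties":{"increments":{"type":"array"}},"required":["increments"]}

```bash
mkdir -p pics; ls; cat > h.py <<'E'
import numpy as np, cv2
from rig import bot
def world(cam,p):
    m=bot.camera_model(cam); p=np.asarray(p,float)
    if cam=="wrist":
        s=bot.read_state(); T=np.array(m["tool_from_camera"])
        q=T[:3,:3]@p+T[:3,3]
        return np.array(s["tcp_rot"])@q+np.array(s["position"])
    R=cv2.Rodrigues(np.array(m["rvec"],float))[0]
    return R.T@(p-np.array(m["tvec"],float).ravel())
def cloud(cam,depth,mask):
    K=np.array(bot.camera_model(cam)["intrinsics"]); v,u=np.nonzero(mask&(depth>0)); z=depth[v,u]
    P=np.stack([(u-K[0,2])/K[0,0]*z,(v-K[1,2])/K[1,1]*z,z],1)
    m=bot.camera_model(cam);R=cv2.Rodrigues(np.array(m["rvec"],float))[0]
    return (P-np.array(m["tvec"],float).ravel())@R
def px(cam,w):
    m=bot.camera_model(cam)
    return cv2.projectPoints(np.array([w],float),np.array(m["rvec"],float),np.array(m["tvec"],float),np.array(m["intrinsics"]),None)[0].ravel()
def save(n,im): cv2.imwrite(f"pics/{n}.png",im[:,:,::-1])
E
python3 - <<'E'
from h import *
np.set_printoptions(precision=4,suppress=True)
s=bot.read_state(); print(s["time_s"],s["position"],s["tcp_rot"])
ims=[]
for c in ["top","side"]:
    im,d=bot.capture(c); ims.append(im); np.savez(f"{c}0.npz",im=im,d=d)
    for l in ["jar_beige","jar_dark1","knob","red_pocket","turntable"]:
        for r in bot.spot_in(l,c)[:4]:
            w=world(c,r["at"]); print(c,l,round(r["conf"],2),w,px(c,w).round())
save("top0",ims[0]);save("side0",ims[1])
E
```

```text
pics
0.0 [0.2451 0.5741 0.2216] [[-0.9196  0.3929 -0.0012]
 [ 0.3929  0.9196 -0.0018]
 [ 0.0004 -0.0022 -1.    ]]
top jar_beige 0.66 [0.4998 0.0793 0.1062] [178. 228.]
top jar_beige 0.58 [ 0.5578 -0.3784  0.1078] [377. 208.]
top jar_dark1 0.83 [0.5844 0.0476 0.1072] [193. 192.]
top jar_dark1 0.82 [0.4324 0.0881 0.1042] [173. 258.]
top knob 0.6 [ 0.5428 -0.1576  0.0237] [281. 216.]
top red_pocket 0.64 [ 0.5458 -0.1624  0.0195] [283. 215.]
top turntable 0.79 [ 0.5468 -0.1547  0.0178] [280. 214.]
top turntable 0.71 [0.5844 0.0498 0.1074] [192. 192.]
side jar_beige 0.74 [ 0.5653 -0.3715  0.0731] [249. 140.]
side jar_beige 0.69 [0.5008 0.0916 0.0991] [285. 295.]
side jar_beige 0.61 [ 0.4785 -0.3636  0.0776] [281. 139.]
side jar_dark1 0.85 [0.4329 0.102  0.1024] [316. 297.]
side jar_dark1 0.6 [0.5867 0.0642 0.0964] [246. 287.]
side knob 0.97 [ 0.5487 -0.1554  0.018 ] [260. 218.]
side red_pocket 0.92 [ 0.5513 -0.1552  0.0185] [259. 218.]
side turntable 0.57 [ 0.5499 -0.1513  0.0198] [259. 219.]
```

View pics/top0.png

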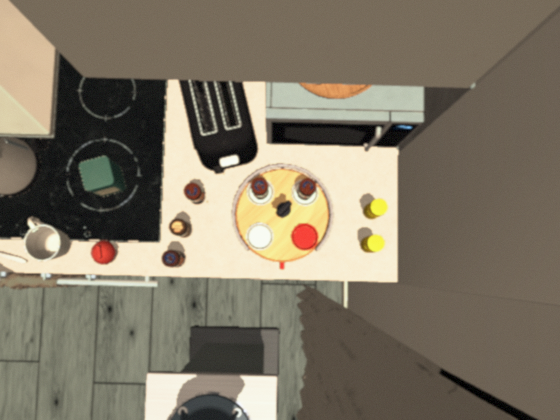

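View pics/side0.png

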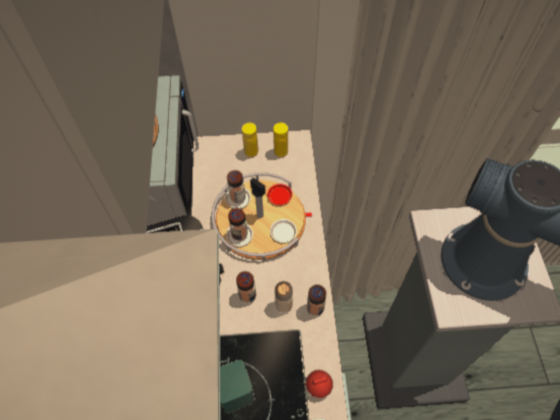

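Top view: tan-topped jar at (178,228) in the row with the dark jars at (193,192) and (173,258). The yellow look-alikes at (377,208) and (374,243) are excluded by colour. The knob is at (284,209), the red pocket at (305,236), the red mark at (282,265). I'll confirm the jar in an enlarged crop and measure everything from both views.

```bash
python3 - <<'E'
from h import *
np.set_printoptions(precision=4,suppress=True)
D={c:np.load(f"{c}0.npz") for c in ["top","side"]}
C={}
for c in D:
    d=D[c]["d"]; im=D[c]["im"]; full=np.ones(d.shape,bool)&(d>0)
    P=cloud(c,d,full); col=im[full].astype(int); C[c]=(P,col)
    # jar tops
    for n,g in dict(beige=(.5,.085),d1=(.585,.055),d2=(.432,.095)).items():
        near=np.hypot(P[:,0]-g[0],P[:,1]-g[1])<.04
        s=near&(P[:,2]>.095)&(P[:,2]<.12); b=P[s]
        print(c,n,s.sum(),(b.min(0)+b.max(0))/2,np.median(b[:,2]),b.max(0)-b.min(0))
    k=(np.hypot(P[:,0]-.55,P[:,1]+.155)<.05)&(P[:,2]>.158)&(P[:,2]<.18)
    b=P[k]; print(c,"knob",k.sum(),b.mean(0),np.median(b[:,2]))
    if k.sum()>5:
        w,v=np.linalg.eigh(np.cov(b[:,:2].T)); print("  axis",np.degrees(np.arctan2(v[1,1],v[0,1])),np.sqrt(w)*12**.5)
    red=(col[:,0]>140)&(col[:,1]<40)&(col[:,2]<50)
    r=red&(np.hypot(P[:,0]-.55,P[:,1]+.155)<.105)&(P[:,2]<.04); b=P[r]
    print(c,"red",r.sum(),(b.min(0)+b.max(0))/2,b.max(0)-b.min(0))
    f=b[b[:,2]<.023]; print("  floor",len(f),f.mean(0) if len(f) else 0)
    rr=np.hypot(P[:,0]-.55,P[:,1]+.155)
    r=red&(rr>.108)&(rr<.16)&(P[:,2]<.04); b=P[r]; print(c,"mark",r.sum(),b.mean(0) if len(b) else 0)
a=cv2.resize(D["top"]["im"][180:275,150:330],None,fx=4,fy=4,interpolation=cv2.INTER_CUBIC)
b=cv2.resize(D["side"]["im"][165:325,210:330],None,fx=2,fy=2,interpolation=cv2.INTER_CUBIC)
a=cv2.resize(a,(540,285)); save("crop",np.hstack([np.vstack([a,np.zeros((35,540,3),np.uint8)]),b]))
E
```

```text
top beige 248 [0.504  0.0811 0.1049] 0.10597832538323965 [0.0392 0.0385 0.0191]
top d1 253 [0.5883 0.0519 0.1038] 0.10600885372779063 [0.0398 0.0388 0.0174]
top d2 250 [0.4314 0.0957 0.105 ] 0.10569891877709146 [0.0371 0.0396 0.0178]
top knob 116 [ 0.5464 -0.1602  0.1703] 0.169968575811299
  axis 136.94820457705512 [0.0137 0.0401]Traceback (most recent call last):
  File "<stdin>", line 19, in <module>
    return umr_minimum(a, axis, None, out, keepdims, initial, where)
ValueError: zero-size array to reduction operation minimum which has no identity
```

```bash
python3 - <<'E'
from h import *
np.set_printoptions(precision=4,suppress=True)
D={c:np.load(f"{c}0.npz") for c in ["top","side"]}
for c in D:
    d=D[c]["d"]; im=D[c]["im"]; full=(d>0)
    P=cloud(c,d,full); col=im[full].astype(int)
    if c=="side":
      for n,g in dict(beige=(.5,.085),d1=(.585,.055),d2=(.432,.095)).items():
        s=(np.hypot(P[:,0]-g[0],P[:,1]-g[1])<.04)&(P[:,2]>.100)&(P[:,2]<.12); b=P[s]
        print(c,n,s.sum(),(b.min(0)+b.max(0))/2 if s.sum() else 0,b.mean(0))
      k=(np.hypot(P[:,0]-.55,P[:,1]+.155)<.05)&(P[:,2]>.165)&(P[:,2]<.18);b=P[k];print("knob",k.sum(),b.mean(0))
      if k.sum()>5:
        w,v=np.linalg.eigh(np.cov(b[:,:2].T)); print("  axis",np.degrees(np.arctan2(v[1,1],v[0,1])),np.sqrt(w)*12**.5)
    red=(col[:,0]>100)&(col[:,1]<col[:,0]*.3)&(col[:,2]<col[:,0]*.3)
    rr=np.hypot(P[:,0]-.546,P[:,1]+.16)
    r=red&(rr<.115)&(P[:,2]<.05); b=P[r]
    print(c,"red",r.sum())
    if r.sum(): print((b.min(0)+b.max(0))/2,b.max(0)-b.min(0)); f=b[b[:,2]<.023]; print("  floor",len(f),f.mean(0))
    r=red&(rr>.115)&(rr<.17)&(P[:,2]<.05); b=P[r]; print(c,"mark",r.sum(),b.mean(0))
a=cv2.resize(D["top"]["im"][180:275,150:330],(540,285),interpolation=cv2.INTER_CUBIC)
b=cv2.resize(D["side"]["im"][165:325,210:330],None,fx=2,fy=2,interpolation=cv2.INTER_CUBIC)
save("crop",np.hstack([np.vstack([a,np.zeros((35,540,3),np.uint8)]),b]))
E
```

```text
top red 391
[ 0.4937 -0.2172  0.0221] [0.0565 0.057  0.0161]
  floor 319 [ 0.4929 -0.2162  0.0199]
top mark 5 [ 0.4223 -0.1625  0.0063]
side beige 253 [0.5035 0.0791 0.1053] [0.5041 0.0799 0.1054]
side d1 249 [0.5882 0.0491 0.1064] [0.5879 0.0495 0.1059]
side d2 261 [0.431  0.0924 0.1056] [0.4313 0.0935 0.1056]
knob 95 [ 0.5469 -0.1615  0.1705]
  axis 133.54100601055913 [0.0143 0.0399]
side red 355
[ 0.4938 -0.2201  0.0241] [0.059  0.0638 0.0211]
  floor 263 [ 0.4927 -0.2241  0.0198]
side mark 10 [ 0.4221 -0.165   0.005 ]
```

View pics/crop.png

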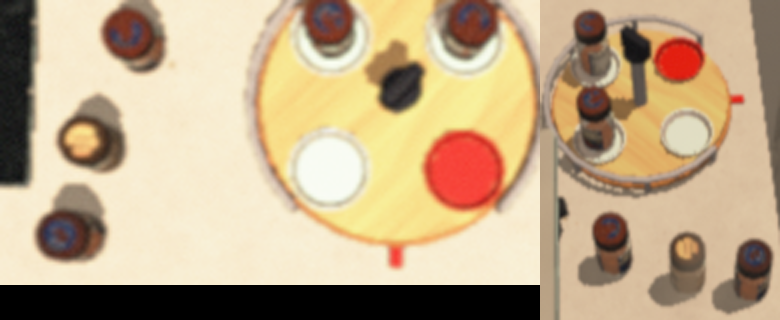

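The crop confirms it: the tan-topped, beige-labelled jar is the middle one of the row, at (178,228) in the top view. It stands at (0.504, 0.080) with its top at 0.105. The axis is at (0.5466, -0.161). The red pocket is 78 mm from it at 227°, and the mark is at about 181°, so the disc must turn about 46° clockwise. I'll move above the knob.

Call:
move_arm(increments=[{"xyz":[-28.3,-27.9,0],"roll":0,"grip":100},{"xyz":[-28.3,-27.9,0],"roll":0,"grip":100},{"xyz":[-28.3,-27.9,0],"roll":0,"grip":100},{"xyz":[-28.3,-27.9,0],"roll":0,"grip":100},{"xyz":[-28.3,-27.9,0],"roll":0,"grip":100}])

```text
time_s: 1.02
position: [0.3211, 0.3894, 0.2227]
tcp_rot: [[-0.92, 0.392, 0.001], [0.392, 0.92, 0.0], [-0.0, 0.0, -1.0]]
force: [0.8, 0.6, -0.2]
opening: 0.998
grasp_force: 0.0
```

Call:
move_arm(increments=[{"xyz":[-28.3,-27.9,0],"roll":0,"grip":100},{"xyz":[-28.3,-27.9,0],"roll":0,"grip":100},{"xyz":[-28.3,-27.9,0],"roll":0,"grip":100},{"xyz":[-28.3,-27.9,0],"roll":0,"grip":100},{"xyz":[-28.3,-27.9,0],"roll":0,"grip":100}])

```text
time_s: 1.43
position: [0.3967, 0.2053, 0.2229]
tcp_rot: [[-0.92, 0.393, 0.001], [0.393, 0.92, 0.0], [-0.001, 0.001, -1.0]]
force: [0.7, -0.3, -0.8]
opening: 0.998
grasp_force: 0.0
```

Call:
move_arm(increments=[{"xyz":[-28.3,-27.9,0],"roll":0,"grip":100},{"xyz":[-28.3,-27.9,0],"roll":0,"grip":100},{"xyz":[-28.3,-27.9,0],"roll":0,"grip":100},{"xyz":[-28.3,-27.9,0],"roll":0,"grip":100},{"xyz":[-28.3,-27.9,0],"roll":0,"grip":100}])

```text
time_s: 1.85
position: [0.472, 0.021, 0.2229]
tcp_rot: [[-0.919, 0.393, 0.001], [0.393, 0.919, -0.0], [-0.001, 0.0, -1.0]]
force: [1.3, 0.8, 0.3]
opening: 0.999
grasp_force: 0.0
```

Call:
move_arm(increments=[{"xyz":[-28.3,-27.9,0],"roll":0,"grip":100},{"xyz":[-28.3,-27.9,0],"roll":0,"grip":100},{"xyz":[-28.3,-27.9,0],"roll":0,"grip":100},{"xyz":[-28.3,-27.9,0],"roll":0,"grip":100},{"xyz":[-28.3,-27.9,0],"roll":0,"grip":100}])

```text
time_s: 2.27
position: [0.5472, -0.1629, 0.2228]
tcp_rot: [[-0.919, 0.393, 0.0], [0.393, 0.919, -0.0], [-0.0, 0.0, -1.0]]
force: [0.9, 0.8, 0.6]
opening: 0.998
grasp_force: 0.0
```

Call:
move_arm(increments=[{"xyz":[0,0,0],"roll":0.119,"grip":100},{"xyz":[0,0,0],"roll":0.119,"grip":100},{"xyz":[0,0,0],"roll":0.119,"grip":100},{"xyz":[0,0,0],"roll":0,"grip":100},{"xyz":[0,0,0],"roll":0,"grip":100}])

```text
time_s: 2.68
position: [0.5468, -0.1609, 0.2226]
tcp_rot: [[-0.726, 0.687, 0.0], [0.687, 0.726, -0.0], [-0.0, -0.0, -1.0]]
force: [0.3, -0.1, 0.2]
opening: 1.0
grasp_force: 0.0
```

Call:
move_arm(increments=[{"xyz":[0,0,28],"roll":0,"grip":100},{"xyz":[0,0,28],"roll":0,"grip":100},{"xyz":[0,0,27],"roll":0,"grip":100},{"xyz":[0,0,0],"roll":0,"grip":100},{"xyz":[0,0,0],"roll":0,"grip":0}])

```text
time_s: 3.1
position: [0.5459, -0.1601, 0.1387]
tcp_rot: [[-0.726, 0.688, -0.003], [0.688, 0.726, 0.002], [0.003, -0.001, -1.0]]
force: [-0.2, -0.1, 0.1]
opening: 0.973
grasp_force: 0.0
```

Call:
move_arm(increments=[{"xyz":[0,0,0],"roll":0,"grip":0},{"xyz":[0,0,0],"roll":0,"grip":0},{"xyz":[0,0,0],"roll":0,"grip":0},{"xyz":[0,0,0],"roll":0,"grip":0},{"xyz":[0,0,0],"roll":0,"grip":0}])

```text
time_s: 3.52
position: [0.5473, -0.161, 0.1406]
tcp_rot: [[-0.724, 0.689, 0.002], [0.689, 0.724, -0.001], [-0.002, 0.001, -1.0]]
force: [1.0, -0.4, -0.2]
opening: 0.628
grasp_force: 0.0
```

Call:
move_arm(increments=[{"xyz":[0,0,0],"roll":0,"grip":0},{"xyz":[0,0,0],"roll":0,"grip":0},{"xyz":[0,0,0],"roll":0,"grip":0},{"xyz":[0,0,0],"roll":0,"grip":0},{"xyz":[0,0,0],"roll":0,"grip":0}])

```text
time_s: 3.93
position: [0.5467, -0.1608, 0.1395]
tcp_rot: [[-0.724, 0.689, -0.0], [0.689, 0.724, 0.0], [0.0, -0.0, -1.0]]
force: [0.6, 0.0, 0.6]
opening: 0.251
grasp_force: 0.0
```

Call:
move_arm(increments=[{"xyz":[0,0,0],"roll":0,"grip":0},{"xyz":[0,0,0],"roll":0,"grip":0},{"xyz":[0,0,0],"roll":0,"grip":0},{"xyz":[0,0,0],"roll":0,"grip":0},{"xyz":[0,0,0],"roll":0,"grip":0}])

```text
time_s: 4.35
position: [0.545, -0.1625, 0.1394]
tcp_rot: [[-0.725, 0.688, -0.004], [0.688, 0.725, -0.003], [0.001, -0.005, -1.0]]
force: [-3.8, -5.5, 1.2]
opening: 0.161
grasp_force: 30.0
```

Call:
move_arm(increments=[{"xyz":[0,0,0],"roll":0.08,"grip":0},{"xyz":[0,0,0],"roll":0.08,"grip":0},{"xyz":[0,0,0],"roll":0.08,"grip":0},{"xyz":[0,0,0],"roll":0.08,"grip":0},{"xyz":[0,0,0],"roll":0.08,"grip":0}])

```text
time_s: 4.77
position: [0.545, -0.1625, 0.1394]
tcp_rot: [[-0.396, 0.918, -0.004], [0.918, 0.396, -0.003], [-0.001, -0.005, -1.0]]
force: [-5.6, -6.2, 1.6]
opening: 0.16
grasp_force: 30.0
```

Call:
move_arm(increments=[{"xyz":[0,0,0],"roll":0.08,"grip":0},{"xyz":[0,0,0],"roll":0.08,"grip":0},{"xyz":[0,0,0],"roll":0.08,"grip":0},{"xyz":[0,0,0],"roll":0.08,"grip":0},{"xyz":[0,0,0],"roll":0.08,"grip":0}])

```text
time_s: 5.18
position: [0.545, -0.1626, 0.1394]
tcp_rot: [[-0.008, 1.0, -0.004], [1.0, 0.008, -0.003], [-0.003, -0.004, -1.0]]
force: [-3.8, -5.1, 1.4]
opening: 0.16
grasp_force: 30.0
```

Call:
move_arm(increments=[{"xyz":[0,0,0],"roll":0,"grip":0},{"xyz":[0,0,0],"roll":0,"grip":0},{"xyz":[0,0,0],"roll":0,"grip":0}])

```text
time_s: 5.43
position: [0.545, -0.1625, 0.1394]
tcp_rot: [[-0.011, 1.0, -0.004], [1.0, 0.011, -0.002], [-0.002, -0.004, -1.0]]
force: [-4.9, -5.3, 1.7]
opening: 0.16
grasp_force: 30.0
```

```bash
cat > red.py <<'E'
from h import *
np.set_printoptions(precision=4,suppress=True)
for c in ["top","side"]:
    im,d=bot.capture(c); full=d>0; P=cloud(c,d,full); col=im[full].astype(int)
    red=(col[:,0]>100)&(col[:,1]<col[:,0]*.3)&(col[:,2]<col[:,0]*.3)
    rr=np.hypot(P[:,0]-.5466,P[:,1]+.161)
    b=P[red&(rr<.115)&(P[:,2]<.05)]
    if len(b):
        m=(b.min(0)+b.max(0))/2; print(c,len(b),m,b.max(0)-b.min(0),"ang",np.degrees(np.arctan2(m[1]+.161,m[0]-.5466))%360)
    b=P[red&(rr>.115)&(rr<.17)&(P[:,2]<.05)]; print(" mark",len(b),b.mean(0) if len(b) else 0)
E
python3 red.py
```

```text
mark 0 0
side 376 [ 0.4704 -0.164   0.0228] [0.0603 0.0666 0.0181] ang 182.2828723176714
 mark 8 [ 0.4208 -0.1646  0.0054]
```

The pocket is at 182° and the mark at about the same angle, so it is aligned. I'll release, rise, and check where the wrist camera sits on the hand.

Call:
move_arm(increments=[{"xyz":[0,0,0],"roll":0,"grip":100},{"xyz":[0,0,0],"roll":0,"grip":100},{"xyz":[0,0,0],"roll":0,"grip":100},{"xyz":[0,0,0],"roll":0,"grip":100},{"xyz":[0,0,0],"roll":0,"grip":100}])

```text
time_s: 5.95
position: [0.547, -0.1605, 0.1395]
tcp_rot: [[-0.01, 1.0, 0.0], [1.0, 0.01, 0.0], [0.0, 0.0, -1.0]]
force: [1.0, 0.1, -0.4]
opening: 0.456
grasp_force: 0.0
```

Call:
move_arm(increments=[{"xyz":[0,0,-20],"roll":0,"grip":100},{"xyz":[0,0,-30],"roll":0,"grip":100},{"xyz":[0,0,-30],"roll":0,"grip":100},{"xyz":[0,0,0],"roll":0,"grip":100},{"xyz":[40.4,-6.9,0],"roll":0,"grip":100}])

```text
time_s: 6.37
position: [0.5442, -0.1269, 0.2222]
tcp_rot: [[-0.005, 1.0, 0.011], [1.0, 0.005, -0.008], [-0.008, 0.011, -1.0]]
force: [1.2, 0.9, 0.0]
opening: 0.83
grasp_force: 0.0
```

Call:
move_arm(increments=[{"xyz":[40.4,-6.9,0],"roll":0,"grip":100},{"xyz":[40.4,-6.9,0],"roll":0,"grip":100},{"xyz":[40.4,-6.9,0],"roll":0,"grip":100},{"xyz":[40.4,-6.9,0],"roll":0,"grip":100},{"xyz":[40.4,-6.9,0],"roll":0,"grip":100}])

```text
time_s: 6.78
position: [0.5021, 0.0831, 0.2193]
tcp_rot: [[-0.01, 1.0, -0.0], [1.0, 0.01, 0.0], [0.0, -0.0, -1.0]]
force: [0.9, -0.1, -0.5]
opening: 0.999
grasp_force: 0.0
```

Call:
move_arm(increments=[{"xyz":[0,0,0],"roll":-0.1165,"grip":100},{"xyz":[0,0,0],"roll":-0.1165,"grip":100},{"xyz":[0,0,0],"roll":-0.1165,"grip":100},{"xyz":[0,0,0],"roll":-0.1165,"grip":100},{"xyz":[0,0,0],"roll":-0.1165,"grip":100}])

```text
time_s: 7.2
position: [0.5026, 0.0817, 0.2192]
tcp_rot: [[-0.564, 0.826, -0.0], [0.826, 0.564, 0.0], [0.0, -0.0, -1.0]]
force: [-0.1, 0.0, 0.2]
opening: 1.002
grasp_force: 0.0
```

Call:
move_arm(increments=[{"xyz":[0,0,0],"roll":-0.1165,"grip":100},{"xyz":[0,0,0],"roll":-0.1165,"grip":100},{"xyz":[0,0,0],"roll":-0.1165,"grip":100},{"xyz":[0,0,0],"roll":-0.1165,"grip":100},{"xyz":[0,0,0],"roll":-0.1165,"grip":100}])

```text
time_s: 7.62
position: [0.5027, 0.0814, 0.2191]
tcp_rot: [[-0.925, 0.38, -0.001], [0.38, 0.925, 0.0], [0.001, -0.0, -1.0]]
force: [-0.5, -0.8, -0.2]
opening: 1.002
grasp_force: 0.0
```

Call:
move_arm(increments=[{"xyz":[0,0,0],"roll":-0.1165,"grip":100},{"xyz":[0,0,0],"roll":0,"grip":100},{"xyz":[0,0,0],"roll":0,"grip":100}])

```text
time_s: 7.87
position: [0.5027, 0.0814, 0.2192]
tcp_rot: [[-0.96, 0.278, -0.0], [0.278, 0.96, 0.0], [0.0, 0.0, -1.0]]
force: [0.5, -0.2, -0.1]
opening: 1.002
grasp_force: 0.0
```

```bash
python3 red.py; python3 - <<'E'
from h import *
np.set_printoptions(precision=4,suppress=True)
print(np.array(bot.camera_model("wrist")["tool_from_camera"]))
im,d=bot.capture("wrist"); save("w1",im)
for r in bot.spot_in("jar_beige","wrist")[:3]: print(r["conf"],world("wrist",r["at"]))
for c in ["top","side"]:
    im,d=bot.capture(c); P=cloud(c,d,d>0)
    k=(np.hypot(P[:,0]-.55,P[:,1]+.161)<.04)&(P[:,2]>.163)&(P[:,2]<.18);b=P[k]
    if k.sum()>20:
        w,v=np.linalg.eigh(np.cov(b[:,:2].T)); print(c,"knob",b.mean(0),np.degrees(np.arctan2(v[1,1],v[0,1])))
E
```

```text
top 339 [ 0.4709 -0.1612  0.0231] [0.0585 0.0563 0.0189] ang 180.15157032237772
 mark 5 [ 0.4228 -0.163   0.0069]
 mark 0 0
[[-0.0001 -0.9521 -0.3057  0.0842]
 [ 1.     -0.0005  0.0012  0.0007]
 [-0.0012 -0.3057  0.9521 -0.1628]
 [ 0.      0.      0.      1.    ]]
0.84 [ 0.4804 -0.358   0.0355]
0.62 [0.4999 0.0808 0.1047]
top knob [ 0.5466 -0.1611  0.1706] 90.05167137488573
```

View pics/w1.png

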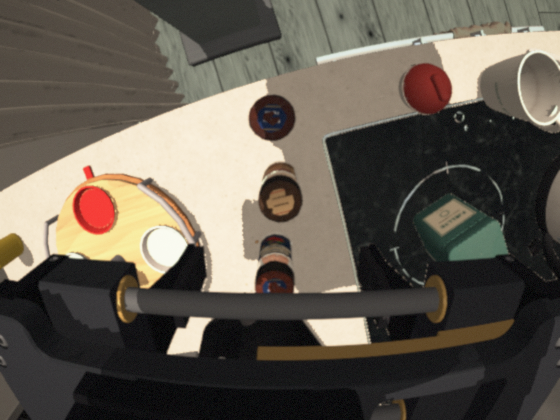

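The wrist view shows the tan-topped jar at (280,198), between the dark jars at (271,116) and (273,285). The disc now reads 0 (pocket at 180.2°, knob bar at 90.05°). I'll descend on the jar and grip it.

Call:
move_arm(increments=[{"xyz":[-1.4,-1.1,31],"roll":0,"grip":100},{"xyz":[0,0,31],"roll":0,"grip":100},{"xyz":[0,0,31],"roll":0,"grip":100},{"xyz":[0,0,30],"roll":0,"grip":100},{"xyz":[0,0,30],"roll":0,"grip":100}])

```text
time_s: 8.58
position: [0.5043, 0.0797, 0.0655]
tcp_rot: [[-0.961, 0.276, 0.001], [0.276, 0.961, -0.0], [-0.001, 0.0, -1.0]]
force: [0.2, 0.2, 1.0]
opening: 1.001
grasp_force: 0.0
```

Call:
move_arm(increments=[{"xyz":[0,0,0],"roll":0,"grip":0},{"xyz":[0,0,0],"roll":0,"grip":0},{"xyz":[0,0,0],"roll":0,"grip":0},{"xyz":[0,0,0],"roll":0,"grip":0},{"xyz":[0,0,0],"roll":0,"grip":0}])

```text
time_s: 9.0
position: [0.5054, 0.0797, 0.0685]
tcp_rot: [[-0.961, 0.276, 0.004], [0.276, 0.961, -0.0], [-0.004, 0.001, -1.0]]
force: [0.1, 0.4, -0.7]
opening: 0.707
grasp_force: 0.0
```

Call:
move_arm(increments=[{"xyz":[0,0,0],"roll":0,"grip":0},{"xyz":[0,0,0],"roll":0,"grip":0},{"xyz":[0,0,0],"roll":0,"grip":0},{"xyz":[0,0,0],"roll":0,"grip":0},{"xyz":[0,0,0],"roll":0,"grip":0}])

```text
time_s: 9.42
position: [0.5043, 0.0797, 0.0672]
tcp_rot: [[-0.961, 0.276, 0.001], [0.276, 0.961, -0.0], [-0.001, 0.0, -1.0]]
force: [-1.2, 0.5, 6.7]
opening: 0.466
grasp_force: 30.0
```

Call:
move_arm(increments=[{"xyz":[0,0,-20],"roll":0,"grip":0},{"xyz":[0,0,-30],"roll":0,"grip":0},{"xyz":[0,0,-30],"roll":0,"grip":0},{"xyz":[0,0,-20],"roll":0,"grip":0},{"xyz":[0,0,0],"roll":0,"grip":0}])

```text
time_s: 9.83
position: [0.5066, 0.0797, 0.1702]
tcp_rot: [[-0.961, 0.275, 0.008], [0.275, 0.961, -0.0], [-0.008, 0.002, -1.0]]
force: [0.4, -0.7, -1.7]
opening: 0.462
grasp_force: 30.0
```

Call:
move_arm(increments=[{"xyz":[-4.05,-30.2,0],"roll":0,"grip":0},{"xyz":[-4.05,-30.2,0],"roll":0,"grip":0},{"xyz":[-4.05,-30.2,0],"roll":0,"grip":0},{"xyz":[-4.05,-30.2,0],"roll":0,"grip":0},{"xyz":[-4.05,-30.2,0],"roll":0,"grip":0}])

```text
time_s: 10.25
position: [0.4805, -0.0718, 0.1653]
tcp_rot: [[-0.961, 0.275, -0.002], [0.275, 0.961, 0.001], [0.002, 0.0, -1.0]]
force: [0.5, 0.5, -1.6]
opening: 0.459
grasp_force: 30.0
```

Call:
move_arm(increments=[{"xyz":[-4.05,-30.2,0],"roll":0,"grip":0},{"xyz":[-4.05,-30.2,0],"roll":0,"grip":0},{"xyz":[-4.05,-30.2,0],"roll":0,"grip":0},{"xyz":[0,0,0],"roll":-0.1,"grip":0},{"xyz":[0,0,0],"roll":-0.1,"grip":0}])

```text
time_s: 10.67
position: [0.4676, -0.1632, 0.1652]
tcp_rot: [[-0.997, 0.078, -0.002], [0.078, 0.997, 0.001], [0.002, 0.001, -1.0]]
force: [0.3, 0.6, -0.9]
opening: 0.458
grasp_force: 30.0
```

Call:
move_arm(increments=[{"xyz":[0,0,0],"roll":-0.08,"grip":0},{"xyz":[0,0,0],"roll":0,"grip":0},{"xyz":[0,0,0],"roll":0,"grip":0},{"xyz":[0,0,0],"roll":0,"grip":0}])

```text
time_s: 11.0
position: [0.4681, -0.161, 0.1659]
tcp_rot: [[-1.0, 0.001, -0.001], [0.001, 1.0, 0.001], [0.001, 0.001, -1.0]]
force: [-0.5, -0.2, -1.1]
opening: 0.464
grasp_force: 30.0
```

```bash
cat > look.py <<'E'
from h import *
import sys
np.set_printoptions(precision=4,suppress=True)
im,d=bot.capture("wrist"); a=im
for r in bot.spot_in("jar_beige","wrist")[:2]: print("w",r["conf"],world("wrist",r["at"]))
im,d=bot.capture("side"); P=cloud("side",d,d>0)
for r in bot.trace("jar_beige","side")[:4]:
    b=cloud("side",d,r["mask"]); print(r["conf"],len(b),np.median(b,0),np.percentile(b,2,0),np.percentile(b,98,0))
b=cv2.resize(im[110:290,200:340],(326,420),interpolation=cv2.INTER_CUBIC)
save(sys.argv[1],np.hstack([a[:,45:515],b]))
E
python3 look.py w2
```

```text
w 0.87 [ 0.5475 -0.3704  0.0379]
w 0.66 [ 0.4526 -0.1617  0.1985]
0.61 87 [ 0.4691 -0.1455  0.1142] [ 0.4538 -0.1941  0.0204] [ 0.4852 -0.1416  0.1292]
0.59 457 [ 0.5619 -0.3716  0.0754] [ 0.5435 -0.3975  0.0084] [ 0.5817 -0.3644  0.1102]
```

View pics/w2.png

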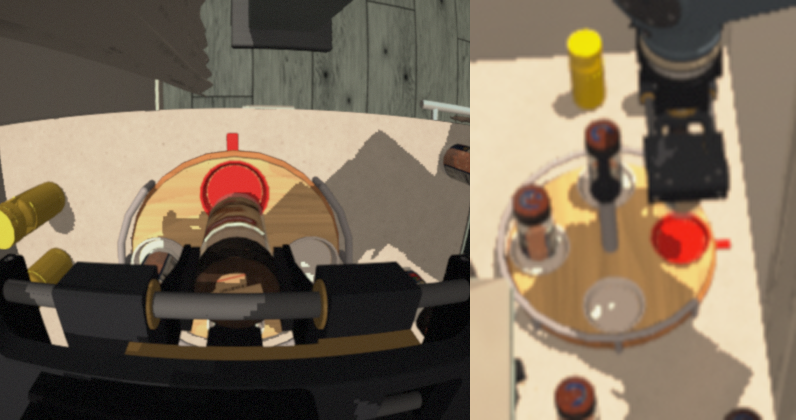

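The wrist view shows the jar held upright and in line with the red pocket at about (235,185). The side inset shows the hand clear of the knob and the fixed jars. I'll lower it.

Call:
move_arm(increments=[{"xyz":[-1,0,20],"roll":0,"grip":0},{"xyz":[0,0,20],"roll":0,"grip":0},{"xyz":[0,0,20],"roll":0,"grip":0},{"xyz":[0,0,12],"roll":0,"grip":0},{"xyz":[0,0,0],"roll":0,"grip":0}])

```text
time_s: 11.62
position: [0.4681, -0.1604, 0.0924]
tcp_rot: [[-1.0, -0.0, -0.004], [-0.0, 1.0, 0.003], [0.004, 0.003, -1.0]]
force: [0.1, 0.2, -1.1]
opening: 0.461
grasp_force: 30.0
```

Call:
move_arm(increments=[{"xyz":[0,0,0],"roll":0,"grip":0},{"xyz":[0,0,2],"roll":0,"grip":0},{"xyz":[0,0,2],"roll":0,"grip":0},{"xyz":[0,0,2],"roll":0,"grip":0},{"xyz":[0,0,0],"roll":0,"grip":0}])

```text
time_s: 12.03
position: [0.4697, -0.1615, 0.0889]
tcp_rot: [[-1.0, -0.001, 0.001], [-0.001, 1.0, -0.0], [-0.001, -0.0, -1.0]]
force: [0.4, 0.1, -2.1]
opening: 0.46
grasp_force: 30.0
```

Call:
move_arm(increments=[{"xyz":[0,0,1],"roll":0,"grip":0},{"xyz":[0,0,1],"roll":0,"grip":0},{"xyz":[0,0,0],"roll":0,"grip":0},{"xyz":[0,0,0],"roll":0,"grip":0}])

```text
time_s: 12.37
position: [0.4695, -0.1614, 0.0866]
tcp_rot: [[-1.0, -0.001, -0.0], [-0.001, 1.0, -0.0], [0.0, -0.0, -1.0]]
force: [-0.3, 0.1, -1.1]
opening: 0.461
grasp_force: 30.0
```

Call:
move_arm(increments=[{"xyz":[0,0,1],"roll":0,"grip":0},{"xyz":[0,0,0.5],"roll":0,"grip":0},{"xyz":[0,0,0],"roll":0,"grip":0},{"xyz":[0,0,0],"roll":0,"grip":0}])

```text
time_s: 12.7
position: [0.4697, -0.1615, 0.0862]
tcp_rot: [[-1.0, -0.001, 0.001], [-0.001, 1.0, -0.001], [-0.001, -0.001, -1.0]]
force: [-1.6, 0.3, 8.0]
opening: 0.465
grasp_force: 30.0
```

Contact with the pocket floor (8 N up). I'll open, then withdraw straight up.

Call:
move_arm(increments=[{"xyz":[0,0,0],"roll":0,"grip":100},{"xyz":[0,0,0],"roll":0,"grip":100},{"xyz":[0,0,0],"roll":0,"grip":100},{"xyz":[0,0,0],"roll":0,"grip":100},{"xyz":[0,0,0],"roll":0,"grip":100}])

```text
time_s: 13.12
position: [0.4695, -0.1614, 0.0849]
tcp_rot: [[-1.0, -0.001, -0.0], [-0.001, 1.0, 0.0], [0.0, 0.0, -1.0]]
force: [0.1, 0.1, 0.5]
opening: 0.757
grasp_force: 0.0
```

Call:
move_arm(increments=[{"xyz":[0,0,0],"roll":0,"grip":100},{"xyz":[0,0,-20],"roll":0,"grip":100},{"xyz":[0,0,-30],"roll":0,"grip":100},{"xyz":[0,0,-30],"roll":0,"grip":100},{"xyz":[0,0,-30],"roll":0,"grip":100}])

```text
time_s: 13.53
position: [0.4691, -0.1611, 0.1959]
tcp_rot: [[-1.0, -0.001, -0.001], [-0.001, 1.0, 0.001], [0.001, 0.001, -1.0]]
force: [-0.0, 0.1, -0.2]
opening: 0.993
grasp_force: 0.0
```

Call:
move_arm(increments=[{"xyz":[25,30,0],"roll":0,"grip":100},{"xyz":[0,40,0],"roll":0,"grip":100},{"xyz":[0,40,0],"roll":0,"grip":100},{"xyz":[0,40,0],"roll":0,"grip":100},{"xyz":[0,40,0],"roll":0,"grip":100}])

```text
time_s: 13.95
position: [0.4439, 0.0301, 0.1952]
tcp_rot: [[-1.0, 0.001, 0.0], [0.001, 1.0, -0.0], [-0.0, -0.0, -1.0]]
force: [0.6, 0.5, -0.9]
opening: 0.993
grasp_force: 0.0
```

Call:
move_arm(increments=[{"xyz":[0,0,0],"roll":0,"grip":100},{"xyz":[0,0,0],"roll":0,"grip":100},{"xyz":[0,0,0],"roll":0,"grip":100}])

```text
time_s: 14.2
position: [0.4446, 0.0285, 0.1951]
tcp_rot: [[-1.0, -0.002, 0.0], [-0.002, 1.0, -0.001], [-0.0, -0.001, -1.0]]
force: [-0.5, -0.1, -0.6]
opening: 1.002
grasp_force: 0.0
```

```bash
python3 - <<'E'
from h import *
np.set_printoptions(precision=4,suppress=True)
out=[]
for c in ["top","side"]:
    im,d=bot.capture(c); out.append(im); P=cloud(c,d,d>0)
    for n,g,lo in [("beige",(.469,-.162),.117),("d1",(.588,.0505),.1),("d2",(.431,.0945),.1),("knob",(.5466,-.161),.163)]:
        b=P[(np.hypot(P[:,0]-g[0],P[:,1]-g[1])<.035)&(P[:,2]>lo)&(P[:,2]<lo+.02)]
        print(c,n,len(b),(b.min(0)+b.max(0))/2 if len(b) else 0,np.median(b[:,2]) if len(b) else 0)
        if n=="knob" and len(b)>20:
            w,v=np.linalg.eigh(np.cov(b[:,:2].T)); print(np.degrees(np.arctan2(v[1,1],v[0,1])))
a=cv2.resize(out[0][150:290,150:350],(560,392)); b=cv2.resize(out[1][110:320,200:320],(224,392)); save("end",np.hstack([a,b]))
E
```

```text
top beige 243 [ 0.4693 -0.1592  0.1249] 0.12482109817529694
top d1 236 [0.5884 0.0522 0.1067] 0.10642870700486813
top d2 0 0 0
top knob 109 [ 0.5466 -0.1607  0.1698] 0.17071928534654252
91.4962740625724
side beige 52 [ 0.4833 -0.1627  0.1249] 0.12429391471059004
side d1 252 [0.5881 0.0494 0.1062] 0.10573127868687687
side d2 259 [0.4311 0.0931 0.1062] 0.1056642639096081
side knob 89 [ 0.5472 -0.1631  0.1706] 0.17011475661223882
91.49817355255605
```

View pics/end.png

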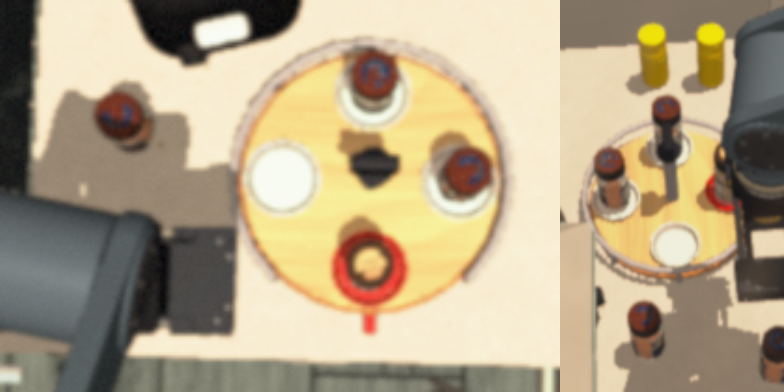

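The tan-topped jar stands in the red pocket at (370,262), in line with the mark at (369,324). Its top is at 0.1248 m, which puts it on the pocket floor. Both dark jars are where they were, and the hand is clear.

```bash
python3 -c "
from rig import bot
print(bot.hand_in())"
```

```text
the job is handed in; nothing more can be done
None
```

I handed the job in at about 14 s; no verdict came back. My last measurements show the red pocket within about 2° of the mark, the beige jar upright on its floor within about 3 mm of centre, both dark jars unmoved, and the arm clear.

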